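Seat a microplate on the shaker, lock it and start the shaker

TASK

With pushes of the fingers alone, slide the well plate that lies askew on the shaker's platform fully home into the locating corner, square and flush against both fences, and swing the corner catch all the way closed against it. Only when the plate is locked in, press the round start key at the front end of the control strip fully down and let it go. Never lift the plate, and leave the bottle, beaker, timer and spare plates where they stand.

Things in the scene. Friction and masses are not known exactly. Their poses are not given: they have to be found in the camera images.
- shaker: Bench-top microplate shaker: white box 260 (x) x 340 (y) mm, fixed, with a yaw of its own. Origin: centre of its underside, on the worktop. Its x points from its front (robot side) to its back, y to its left, z up. Its flat grey platform (x -129..129, y -98..170 mm in this frame) has its surface 70 mm above the worktop. The white control strip to its right is 66 mm high.
- far_fence (a point): Middle of the inner face of the far fence, at the platform surface (shaker frame x 115, y 46, z 70 mm). The fence is an aluminium bar 10 mm high on the platform, along the shaker's y from -65 to 157 mm. The plate's far long side goes flat against it.
- left_fence (a point): Middle of the inner face of the left fence, at the platform surface (shaker frame x 80, y 145, z 70 mm). An aluminium bar 10 mm high along the shaker's x from 45 to 115 mm, forming the locating corner with the far fence. The plate's left short side goes flat against it.
- plate: White 96-well microplate lying on the platform: 85.5 mm (its x) by 127.8 mm (its y), 14.4 mm high, about 70 g, loose, upright hard sides. Origin: centre of its underside. It starts away from both fences, nearer the robot and farther right than home, and turned by up to 0.4 rad. Home: both sides touch the fences, axes parallel to the shaker's. It slides with ordinary friction.
- home (a point): Point on the platform surface where the plate's origin lies when the plate is home (shaker frame x 72, y 81, z 70 mm); fixed to the shaker, with the shaker's axes.
- catch (a joint): Angle (rad) of the corner catch: level steel bar 150 mm long, 12 mm wide, top 12 mm above the platform, turning about catch_pivot. 0 = closed, on its stop: bar along the plate's near side, end roller at its near right corner, 1.5 mm gaps if the plate is home. At angle a the bar points along (-sin a, -cos a) in the shaker frame; it starts open at 1.4 to 1.75. Closes counter-clockwise from above.
- catch_pivot (a point): Pivot axis of the catch, near the platform's left edge, at the platform's surface (shaker frame x 22, y 157.5, z 70 mm). The pivot is stiff: the catch stays where it is left and needs about 0.5 N at the knob.
- catch_knob (a point): Middle of the upright black knob on the catch bar, 118 mm from the pivot: 12 mm across, standing from 13 to 39 mm above the platform; this point is 26 mm above the platform. Push the catch by the side of this knob.
- start_key (a joint): Travel (m) of the start key, sprung, pressed straight down: 0 = up, 0.005 = fully down, about 4 N.
- start_key_top (a point): Centre of the top of the round grey start key, 22 mm across, in its black collar at the front end of the control strip. Behind it on the strip stands a fixed speed dial, 27 mm across, top 78 mm above the worktop, 92 mm away.
- buffer_bottle: Bystander: white plastic bottle with red cap, 70 mm across, 101 mm high, behind the shaker. Origin: centre of its underside.
- spare_plates: Bystander: stack of two spare well plates, 85.5 x 127.8 x 29 mm, on the worktop behind the shaker. Origin: centre of its underside.
- beaker: Bystander: glass beaker, 76 mm across, 95 mm high, to the right of the shaker. Origin: centre of its underside.
- timer: Bystander: white timer, 43 x 66 x 56 mm, to the right of the shaker. Origin: centre of its underside.
Not all that is in view belongs to the job. Leave any purple look-alike of the plate alone.

How it is judged:
On the way, in this order (a step that is already met when the one before it is completed fails the run):
1. the plate is home in the corner and the catch is fully closed (x of plate in the frame of home between -0.003 and 0.003 m and y of plate in the frame of home between -0.003 and 0.003 m and angle between the x axis of plate and the x axis of shaker, either way round below 0.035 rad and value of joint catch below 0.04 rad), for 0.2 s.
2. the start key is pressed down (value of joint start_key above 0.0035 m), for 0.05 s.
At the end, for the whole second after the job is handed in: The plate lies flat on the platform within 3 mm of home and square to the fences within 0.035 rad, at rest; the catch is closed to within 0.04 rad of its stop; the start key has been pressed (at least 3.5 mm) after that and is up again (all of step 1 and z of plate in the frame of home below 0.003 m and angle between plate's own z axis and vertical below 0.04 rad and linear speed of plate below 0.01 m/s and value of joint start_key below 0.0015 m); the robot touches nothing.
It fails at once if the plate is lifted, carried or tipped instead of pushed (z of plate in the frame of home above 0.008 m or angle between plate's own z axis and vertical above 0.2 rad or z of plate in the frame of home below -0.01 m).
It fails at once if the start key is pressed while the catch is not closed (value of joint start_key above 0.0035 m and value of joint catch above 0.08 rad).
It fails at once if a bystander is shifted by more than 25 mm or knocked over (distance of any of buffer_bottle, spare_plates, beaker, timer from where it was at the start of the episode above 0.025 m or angle between any of buffer_bottle, beaker, timer's own z axis and vertical above 0.3 rad).
It also fails if it takes over 72 s, if anything falls off the work surface, if the arm or the gripper's body presses on something with over 40 N, if the wrist force passes 120 N, or if a joint passes its speed limit or range.

ROBOT

A 6-joint arm with a two-finger parallel gripper is mounted at the origin on the work surface; the furniture and walls round the work are solid. World frame = base frame: x ahead of the robot, y to its left, z up, the work surface at z = 0. Lengths are in m, angles in rad, forces in N, time in s.
With the tool pointing down it reaches from about 0.325 to 0.775 m from the base axis. Payload 9.3 kg.
Tool frame: the origin (TCP) lies at the very end of the fingers, on their centre line; the grasp point (between the pads) lies env.grasp_offset behind it (env.grasp_offset is the distance from the TCP to the grasp point, in m); z points along the fingers, y is the line along which they close (so a half turn about z gives the same grasp; the last joint's range is limited). The gripper opens to 85 mm and grips with 20 to 120 N. Pads are 22 mm wide; open, the fingers measure 114 mm over their backs; the gripper's body (76 mm by 85 mm) begins 54 mm behind the grasp point. The pads swing forward as they close: fully open they stand 13 mm farther back than shut.
Start: joints at [-1.365, 0.259, 0.021, 1.334, 0, 1.418], TCP at [0.193, -0.515, 0.231] pointing down, gripper open.
Joint ranges: [-3.04, 3.04], [-0.91, 1.82], [-1.04, 1.36], [-1.92, 1.95], [-1.52, 1.45], [-3.14, 3.14]. Speed limits (rad/s): [2.22, 2.22, 2.79, 3.14, 3.14, 3.14].

INTERFACE

Orientations are given as a rotation vector (axis times angle).
In Python, from plant import env, grab_frame, job gives the robot as it stands. The module is installed in compiled form; this text tells all that it offers.
- The arm moves only by the tool play_rows, never from a script. Its argument "motion" is text: rows parted by semicolons, each of 7 numbers parted by spaces: the shift along the tool's x, y, z each as a share of 0.1 m, from -1 to 1, then the turn, a rotation vector about the tool's x, y, z each as a share of 90 degrees, from -1 to 1, then the finger opening in mm, from 0 to 85.4. In form: x y z wx wy wz claw; .... A call has exactly 10 rows; each row is the pose to reach, as a shift and turn from the pose commanded when the call began, along the tool's axes at that moment; what a row does not reach only later rows make up. A row lasts 1/10 s, in which the tool goes at most 50 mm and 8.59 degrees, less where a joint would pass 70% of its speed; a pose out of reach is approached as far as the arm can. A call with a number of a shift or a turn outside -1 to 1 is refused whole. A call with a gripper value outside its range is refused whole. The fingers move at their own pace and stop on an object; the grip force is fixed at half the most. Time passes only in rows, so rows that repeat a pose let the fingers close, or fill a call up. It gives the time, the measured TCP pose, the force, the opening and the grip force at its end, in the units of the state.
- env.state(): the state, without advancing time (a new reading comes with each control period).
- grab_frame(name): name is "scene" or "top"; returns a dict with "img" (480x640x3 uint8, red, green, blue), "fx", "fy", "cx", "cy" (pixels), "distortion" ([k1, k2, p1, p2, k3] as OpenCV has them; the pictures are not rectified), "R" (3x3) and "t" (3): a world point X has camera coordinates R X + t. Camera axes: x right, y down, z forward; pixel columns grow to the right and rows downward; lengths in m; the calibration is good to about 2 mm. A picture is of the moment at which its call begins. There is no depth.
- job.hand_in(): hands the job in; it is judged then, once.
The state is a dict: "t": time; "q": joint angles; "qd": joint speeds; "effort": joint torques, N m; "ee_pos": TCP position; "tool_rot": TCP orientation; "ft_force": force on the tool from outside, world axes, zero at the start; "torque": the same for the moment, N m; "grip_width": finger opening in m; "gripper_force": force on a finger pad.
Only numpy, scipy, OpenCV 4.12 (cv2) and the standard library are available. Lean on these libraries where they do the work, as an engineer would, in place of code of your own. Each camera call takes 0.05 s, during which the arm holds its last target. There are 200 camera calls.

## Working session

There is one attempt and no reset: what is moved stays moved. The work goes in short steps, Python scripts to look and compute and a tool call to move; the robot and the scene stay as the last step left them, time stands still between calls to the robot, and variables do not carry over. Pictures are saved under pics/ and viewed, at most 14 in all, crops included, and the job is handed in when it is done.

Besides the shell and the picture viewer there is one more tool, called after "Call:" by a JSON object that holds its "method" and its "body". play_rows: Moves the arm, as the interface text tells. Shift numbers are shares of 0.1 m and turn numbers shares of 90 degrees, none past 1 either way. Its arguments: {"type":"object","properties":{"motion":{"type":"string"}},"required":["motion"]}

```bash
mkdir -p pics; python3 - <<'E'
from plant import env, grab_frame
import cv2
for n in("scene","top"):
    f=grab_frame(n); cv2.imwrite(f"pics/{n}0.png",f["img"][:,:,::-1]); print(n,f["fx"],f["cx"],f["cy"],f["distortion"],(-f["R"].T@f["t"]).round(3),f["R"].round(3).tolist())
s=env.state(); print(s["t"],s["ee_pos"],s["tool_rot"],s["grip_width"],env.grasp_offset)
E
```

```text
scene 586.4916754414692 318.05262630721717 228.21421142417648 [-0.11932623  0.          0.          0.          0.        ] [ 1.141 -0.558  0.879] [[0.666, 0.746, 0.002], [0.536, -0.476, -0.697], [-0.519, 0.465, -0.717]]
top 527.0693861460649 329.5830976930168 235.28405352278855 [-0.14689534  0.          0.          0.          0.        ] [ 0.398 -0.053  1.201] [[0.004, -1.0, -0.005], [-0.989, -0.003, -0.147], [0.147, 0.005, -0.989]]
0.1 [ 0.19307584 -0.51473744  0.23071425] [-3.08999693e+00 -5.60335519e-01  2.88868042e-05] 0.08574279771953787 0.0187
```

View pics/top0.png

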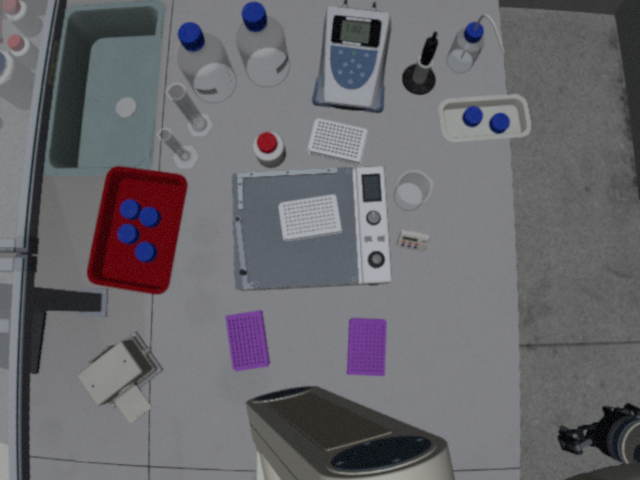

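View pics/scene0.png

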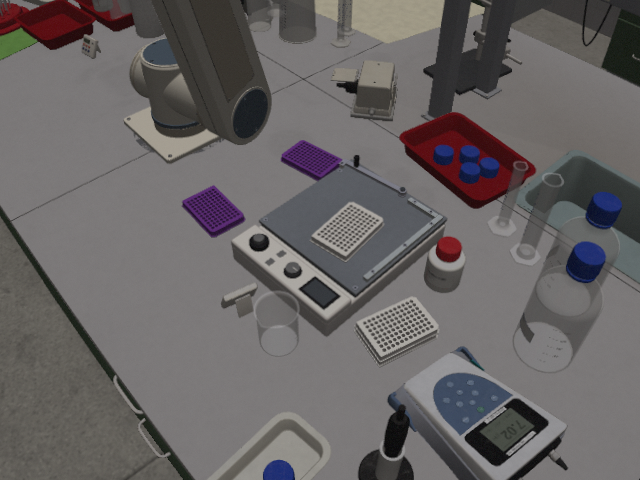

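Candidates for the plate in the top view are the white plate on the platform at (310,217), the spare stack at (338,139), and the purple look-alikes at (248,340) and (366,347). I choose (310,217). The start key should be the dark disc at (376,259), with the dial at (373,217) and the catch knob at (243,272). I'll check these in one crop.

```bash
cat > h.py <<'E'
import numpy as np, cv2
from plant import env, grab_frame
def K(f): return np.array([[f["fx"],0,f["cx"]],[0,f["fy"],f["cy"]],[0,0,1.]])
def ray(f,uv,z):
    p=cv2.undistortPoints(np.array(uv,float).reshape(-1,1,2),K(f),np.array(f["distortion"])).reshape(-1,2)
    d=np.c_[p,np.ones(len(p))]@f["R"]; c=-f["R"].T@f["t"]
    return c+d*((z-c[2])/d[:,2])[:,None]
def proj(f,X):
    r,_=cv2.Rodrigues(np.array(f["R"])); return cv2.projectPoints(np.array(X,float).reshape(-1,1,3),r,np.array(f["t"]),K(f),np.array(f["distortion"]))[0].reshape(-1,2)
E
python3 - <<'E'
import cv2
im=cv2.imread("pics/top0.png")[155:300,225:405]
cv2.imwrite("pics/crop1.png",cv2.resize(im,None,fx=4.14,fy=4.14,interpolation=cv2.INTER_CUBIC)[:600])
E
```

```text
(no output)
```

View pics/crop1.png

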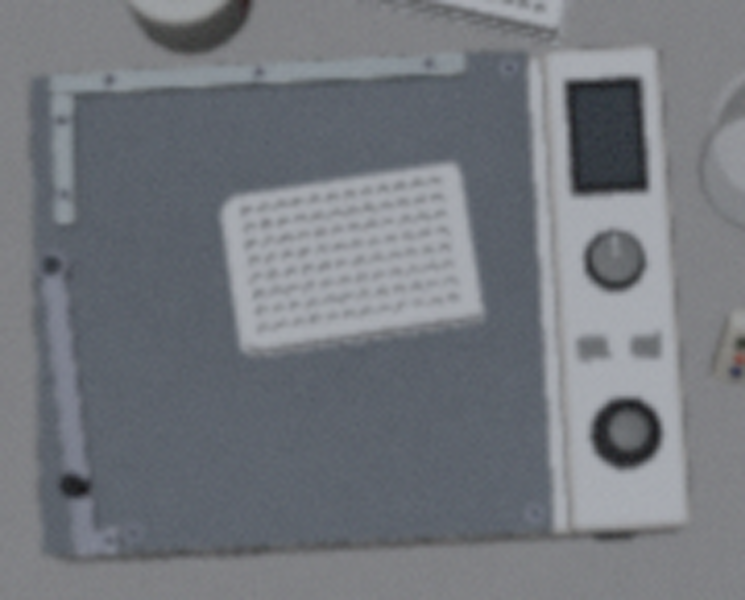

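The crop confirms it: the white plate lies on the platform with corners at crop (222,200), (458,163), (483,316) and (243,353). The fences are at top and left, the pivot at (52,264), the knob at (75,485), the key at (628,432) and the dial at (616,259).

```bash
cat >> h.py <<'E'
from scipy.optimize import least_squares
def edge(g,p0,p1,th=None):
    "sub-pixel strongest gradient along p0->p1"
    n=60; P=np.linspace(p0,p1,n).astype(np.float32)
    v=cv2.remap(g,P[:,0].reshape(1,-1),P[:,1].reshape(1,-1),cv2.INTER_LINEAR)[0]
    d=np.abs(np.gradient(v)); w=d*(d>.5*d.max()); k=d.argmax(); w[:max(0,k-8)]=0; w[k+9:]=0
    return (P*w[:,None]).sum(0)/w.sum()
def cr(x,y): return np.array([225+(x+.5)/4.14-.5,155+(y+.5)/4.14-.5])
def S(pose,p):
    x,y,a=pose; p=np.atleast_2d(p); c,s=np.cos(a),np.sin(a)
    return np.c_[x+c*p[:,0]-s*p[:,1],y+s*p[:,0]+c*p[:,1]]
def inv(pose,w):
    w=np.atleast_2d(w)[:,:2]-np.array(pose[:2]); c,s=np.cos(pose[2]),np.sin(pose[2])
    return np.c_[c*w[:,0]+s*w[:,1],-s*w[:,0]+c*w[:,1]]
def plate(f,pose,z=.0844,lo=165):
    hsv=cv2.cvtColor(f["img"],cv2.COLOR_RGB2HSV)
    roi=proj(f,np.c_[S(pose,[[.110,.140],[.110,-.088],[-.12,-.088],[-.12,.140]]),[[.08]]*4]).astype(np.int32)
    m=np.zeros(hsv.shape[:2],np.uint8); cv2.fillConvexPoly(m,roi,255)
    g=((hsv[:,:,2]>lo)&(hsv[:,:,1]<40)&(m>0)).astype(np.uint8)
    g=cv2.morphologyEx(g,cv2.MORPH_CLOSE,np.ones((5,5)))
    c=max(cv2.findContours(g,cv2.RETR_EXTERNAL,cv2.CHAIN_APPROX_NONE)[0],key=cv2.contourArea)
    w=inv(pose,ray(f,c,z)).astype(np.float32)*1000
    (cx,cy),(a,b),t=cv2.minAreaRect(w)
    if a>b: a,b,t=b,a,t-90
    t=(t+90)%180-90
    return cx,cy,a,b,np.radians(t)
E
python3 - <<'E'
from h import *
f=grab_frame("top"); g=cv2.cvtColor(f["img"],cv2.COLOR_RGB2GRAY).astype(np.float32)
F=[ray(f,edge(g,cr(x,y0+20),cr(x,y0-10)),.08)[0,:2] for x,y0 in((140,91),(180,89),(220,87),(300,82),(340,80),(380,78),(410,76))]
L=[ray(f,edge(g,cr(90,y),cr(62,y)),.08)[0,:2] for y in(130,145,160,175,205)]
N=[ray(f,edge(g,cr(x,y-20),cr(x,y+8)),.07)[0,:2] for x,y in((180,545),(250,542),(320,541),(400,539),(470,537))]
pv=ray(f,cr(52,264),.083)[0]
def r(p): return np.r_[inv(p,F)[:,0]-.115,inv(p,L)[:,1]-.145,inv(p,N)[:,0]+.129,]
s=least_squares(r,[.45,0,0],loss="soft_l1",f_scale=.001); print(s.x,(r(s.x)*1000).round(1)); p=s.x
print("pivot",inv(p,pv)*1000,"want 22,157.5")
kn=ray(f,cr(74,483),.109)[0]; print("knob",kn,inv(p,kn)*1000)
for n,q in(("key",(628,432)),("dial",(616,259))):
    w=ray(f,cr(*q),.072)[0]; print(n,w,inv(p,w)*1000)
w=ray(f,[cr(222,200),cr(458,163),cr(483,316),cr(243,353)],.0844); print((inv(p,w)*1000).round(1))
for lo in(140,165,185): print("plate",plate(f,p,lo=lo))
np.save("pose.npy",p)
E
```

```text
[ 0.58477276 -0.00427199  0.04365265] [-0.6  0.6 -0.   0.2  1.3  0.7  2.  -0.2 -0.1  0.   0.1  0.2 -0.9  2.5
 -1.9 -2.  -2. ]
pivot [[ 21.99603713 156.53242643]] want 22,157.5
knob [0.48323114 0.13383985 0.109     ] [[-95.41785636 142.41142449]]
key [ 0.51396412 -0.14803042  0.072     ] [[ -77.01462499 -140.53147268]]
dial [ 0.6053623  -0.14252131  0.072     ] [[  14.5368918  -139.01611956]]
[[ 52.   66.3]
 [ 66.7 -57.9]
 [-14.9 -67.5]
 [-29.2  57.4]]
plate (19.633655548095703, 0.2491455078125, 82.26934814453125, 127.27439880371094, np.float64(0.11564059644650451))
plate (20.002370834350586, -0.0438995361328125, 78.27165985107422, 123.85467529296875, np.float64(0.112316671800463))Traceback (most recent call last):
  File "<stdin>", line 14, in <module>
  File "h.py", line 30, in plate
    c=max(cv2.findContours(g,cv2.RETR_EXTERNAL,cv2.CHAIN_APPROX_NONE)[0],key=cv2.contourArea)
ValueError: max() iterable argument is empty
```

Call:
{"method": "play_rows", "body": {"motion": "0.1 -0.1 0 0 0 0.05 50; 0.3 -0.3 0 0 0 0.1 50; 0.5 -0.5 0 0 0 0.15 50; 0.7 -0.7 0 0 0 0.2 50; 0.9 -0.9 0 0 0 0.2 50; 1 -1 0 0 0 0.2 50; 1 -1 0 0 0 0.2 50; 1 -1 0 0 0 0.2 50; 1 -1 0 0 0 0.2 50; 1 -1 0 0 0 0.2 50"}}

```text
t: 1.15
ee_pos: [0.2513, -0.387, 0.231]
tool_rot: [-3.141, -0.069, 0.0]
ft_force: [-0.4, 0.8, -0.4]
grip_width: 0.0498
gripper_force: 0.0
```

```bash
cat >> h.py <<'E'
from scipy.spatial.transform import Rotation as Ro
def st():
    s=env.state(); p=np.load("pose.npy"); w=inv(p,s["ee_pos"])[0]*1000; R=Ro.from_rotvec(s["tool_rot"]).as_matrix()
    yaw=np.arctan2(R[1,0],R[0,0])-p[2]
    print("t %.1f shaker xy %s z %.1f yaw %.3f tilt %.3f F %s w %.1f"%(s["t"],w.round(1),s["ee_pos"][2]*1000,yaw,np.hypot(R[0,2],R[1,2]),np.round(s["ft_force"],1),s["grip_width"]*1000))
E
python3 -c "from h import *;st()"
```

```text
Traceback (most recent call last):
  File "h.py", line 38, in st
    s=env.state(); p=np.load("pose.npy"); w=inv(p,s["ee_pos"])[0]*1000; R=Ro.from_rotvec(s["tool_rot"]).as_matrix()
                     ~~~~~~~^^^^^^^^^^^^
FileNotFoundError: [Errno 2] No such file or directory: 'pose.npy'
```

```bash
python3 -c "
import numpy as np;np.save('pose.npy',[0.58477,-0.00427,0.04365])
from h import *;st()"
```

```text
t 1.1 shaker xy [-349.8 -367.8] z 231.0 yaw 0.000 tilt 0.000 F [-0.4  0.8 -0.4] w 49.8
```

Call:
{"method": "play_rows", "body": {"motion": "0.1 -0.1 0 0 0 0 50; 0.25 -0.3 0 0 0 0 50; 0.4 -0.5 0 0 0 0 50; 0.5 -0.7 0 0 0 0 50; 0.6 -0.85 0 0 0 0 50; 0.7 -1 0 0 0 0 50; 0.7 -1 0 0 0 0 50; 0.7 -1 0 0 0 0 50; 0.7 -1 0 0 0 0 50; 0.7 -1 0 0 0 0 50"}}

```text
t: 2.15
ee_pos: [0.3169, -0.2838, 0.2312]
tool_rot: [-3.141, -0.069, 0.0]
ft_force: [-0.5, 0.3, 0.4]
grip_width: 0.0502
gripper_force: 0.0
```

Call:
{"method": "play_rows", "body": {"motion": "0.1 -0.1 0 0 0 0 50; 0.25 -0.3 0 0 0 0 50; 0.4 -0.5 0 0 0 0 50; 0.5 -0.7 0 0 0 0 50; 0.6 -0.85 0 0 0 0 50; 0.7 -1 0 0 0 0 50; 0.7 -1 0 0 0 0 50; 0.7 -1 0 0 0 0 50; 0.7 -1 0 0 0 0 50; 0.7 -1 0 0 0 0 50"}}

```text
t: 3.15
ee_pos: [0.3823, -0.1809, 0.2312]
tool_rot: [-3.141, -0.068, 0.0]
ft_force: [0.2, -0.2, -0.3]
grip_width: 0.05
gripper_force: 0.0
```

Call:
{"method": "play_rows", "body": {"motion": "0.1 -0.1 0 0 0 0 50; 0.25 -0.3 0.1 0 0 0 50; 0.4 -0.5 0.2 0 0 0 50; 0.5 -0.7 0.3 0 0 0 50; 0.6 -0.85 0.4 0 0 0 50; 0.7 -1 0.6 0 0 0 50; 0.7 -1 0.8 0 0 0 50; 0.7 -1 0.8 0 0 0 50; 0.7 -1 0.8 0 0 0 50; 0.7 -1 0.8 0 0 0 50"}}

```text
t: 4.15
ee_pos: [0.4484, -0.0779, 0.1523]
tool_rot: [3.14, 0.069, 0.002]
ft_force: [-0.5, 0.1, 0.0]
grip_width: 0.0496
gripper_force: 0.0
```

```bash
python3 - <<'E'
from h import *
st(); f=grab_frame("top"); cv2.imwrite("pics/t1.png",cv2.resize(f["img"][140:320,215:425,::-1],None,fx=3.3,fy=3.3))
f=grab_frame("scene"); cv2.imwrite("pics/s1.png",cv2.resize(f["img"][130:360,200:480,::-1],None,fx=2.5,fy=2.5))
E
```

```text
t 4.2 shaker xy [-139.4  -67.6] z 152.3 yaw 0.000 tilt 0.001 F [-0.5  0.1  0. ] w 49.6
```

Call:
{"method": "play_rows", "body": {"motion": "0.3 -0.3 0 0 0 0 50; 0.5 -0.5 0 0 0 0 50; 0.7 -0.7 0 0 0 0 50; 0.75 -0.7 0.2 0 0 0 50; 0.75 -0.7 0.4 0 0 0 50; 0.75 -0.7 0.6 0 0 0 50; 0.75 -0.7 0.7 0 0 0 50; 0.75 -0.7 0.76 0 0 0 50; 0.75 -0.7 0.76 0 0 0 50; 0.75 -0.7 0.76 0 0 0 50"}}

```text
t: 5.25
ee_pos: [0.5203, -0.0041, 0.0761]
tool_rot: [3.141, 0.07, 0.002]
ft_force: [0.5, -0.4, 0.2]
grip_width: 0.0502
gripper_force: 0.0
```

```bash
python3 - <<'E'
from h import *
st(); f=grab_frame("top"); a=cv2.resize(f["img"][150:300,225:405,::-1],None,fx=2.2,fy=2.2)
f=grab_frame("scene"); b=cv2.resize(f["img"][150:300,230:410,::-1],None,fx=2.2,fy=2.2); cv2.imwrite("pics/c2.png",np.hstack([a,b]))
E
```

```text
t 5.2 shaker xy [-64.4   3. ] z 76.1 yaw 0.001 tilt 0.001 F [ 0.5 -0.4  0.2] w 50.2
```

View pics/c2.png

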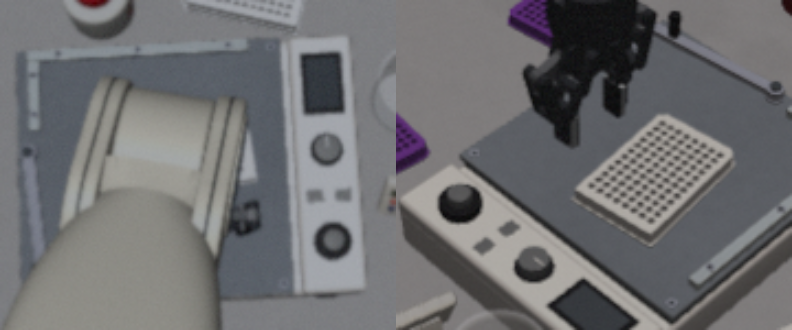

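The scene half shows both fingertips just above the platform, behind the plate's near long side at (570,140) and (618,105) in the picture. The path is clear, so I'll lower 3 mm and push along +x.

Call:
{"method": "play_rows", "body": {"motion": "0 0 0.03 0 0 0 50; 0.1 0 0.03 0 0 0 50; 0.2 0 0.03 0 0 0 50; 0.28 0 0.03 0 0 0 50; 0.36 0 0.03 0 0 0 50; 0.44 0 0.03 0 0 0 50; 0.52 0 0.03 0 0 0 50; 0.58 0 0.03 0 0 0 50; 0.63 0 0.03 0 0 0 50; 0.66 0 0.03 0 0 0 50"}}

```text
t: 6.35
ee_pos: [0.5862, -0.0009, 0.0722]
tool_rot: [-3.141, -0.07, 0.0]
ft_force: [-1.1, 0.3, -1.1]
grip_width: 0.0505
gripper_force: 0.1
```

```bash
cat >> h.py <<'E'
def pl(n="scene",lo=140):
    f=grab_frame(n); p=np.load("pose.npy")
    print(n,np.round(plate(f,p,lo=lo),3)); return f
E
python3 - <<'E'
from h import *
st(); f=pl(); b=cv2.resize(f["img"][150:300,230:450,::-1],None,fx=3,fy=3); cv2.imwrite("pics/c3.png",b)
E
```

```text
t 6.3 shaker xy [1.6 3.3] z 72.2 yaw 0.001 tilt 0.000 F [-1.1  0.3 -1.1] w 50.5
scene [ 5.55600e+01  1.38900e+00  8.72640e+01  1.23532e+02 -6.00000e-03]
```

View pics/c3.png

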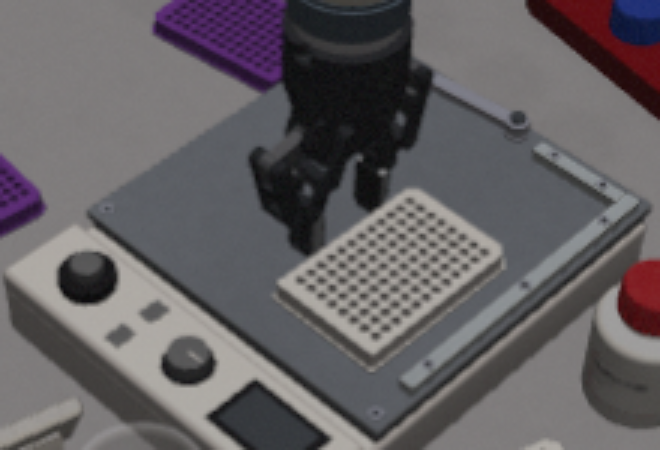

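Picture: the plate is now square, with its far edge about 15 mm from the far fence and both fingers on its near side. I'll push it to the far fence, then back off.

Call:
{"method": "play_rows", "body": {"motion": "0.04 0 0 0 0 0 50; 0.08 0 0 0 0 0 50; 0.11 0 0 0 0 0 50; 0.14 0 0 0 0 0 50; 0.16 0 0 0 0 0 50; 0.175 0 0 0 0 0 50; 0.175 0 0 0 0 0 50; 0.1 0 0 0 0 0 50; -0.05 0 0 0 0 0 50; -0.05 0 0 0 0 0 50"}}

```text
t: 7.4
ee_pos: [0.5791, -0.001, 0.0724]
tool_rot: [-3.141, -0.07, 0.001]
ft_force: [-0.6, -0.4, 0.5]
grip_width: 0.05
gripper_force: 0.0
```

Call:
{"method": "play_rows", "body": {"motion": "0 0 -0.3 0 0 0 0; 0 0 -0.6 0 0 0 0; 0 0.2 -0.6 0 0 0 0; 0.2 0.4 -0.6 0 0 0 0; 0.4 0.6 -0.6 0 0 0 0; 0.6 0.8 -0.6 0 0 0 0; 0.75 1 -0.6 0 0 0 0; 0.75 1 -0.6 0 0 0 0; 0.75 1 -0.6 0 0 0 0; 0.75 1 -0.6 0 0 0 0"}}

```text
t: 8.4
ee_pos: [0.6598, -0.0971, 0.1323]
tool_rot: [-3.141, -0.071, 0.0]
ft_force: [-0.1, -0.2, -0.3]
grip_width: -0.0
gripper_force: 0.0
```

```bash
python3 - <<'E'
from h import *
st(); pl(); pl("top")
E
```

```text
t 8.4 shaker xy [ 70.9 -96. ] z 132.3 yaw 0.001 tilt 0.000 F [-0.1 -0.2 -0.3] w -0.0
scene [6.94140e+01 1.29500e+00 8.08000e+01 1.23619e+02 3.00000e-03]
top [ -4.08    9.137 196.213 231.058   1.569]
```

Call:
{"method": "play_rows", "body": {"motion": "0 0 0.2 0 0 0 0; 0 0 0.4 0 0 0 0; 0 0 0.55 0 0 0 0; 0 0 0.58 0 0 0 0; 0 -0.08 0.58 0 0 0 0; 0 -0.16 0.58 0 0 0 0; 0 -0.24 0.58 0 0 0 0; 0 -0.32 0.58 0 0 0 0; 0 -0.4 0.58 0 0 0 0; 0 -0.4 0.58 0 0 0 0"}}

```text
t: 9.5
ee_pos: [0.6586, -0.0566, 0.0749]
tool_rot: [3.141, 0.072, 0.002]
ft_force: [-0.5, -0.5, 1.2]
grip_width: 0.0001
gripper_force: 0.0
```

```bash
python3 - <<'E'
from h import *
st(); f=pl();  b=cv2.resize(f["img"][150:300,230:450,::-1],None,fx=3,fy=3); cv2.imwrite("pics/c4.png",b)
E
```

```text
t 9.5 shaker xy [ 71.5 -55.5] z 74.9 yaw 0.002 tilt 0.001 F [-0.5 -0.5  1.2] w 0.1
scene [6.98130e+01 2.23190e+01 7.93500e+01 1.23388e+02 6.00000e-03]
```

View pics/c4.png

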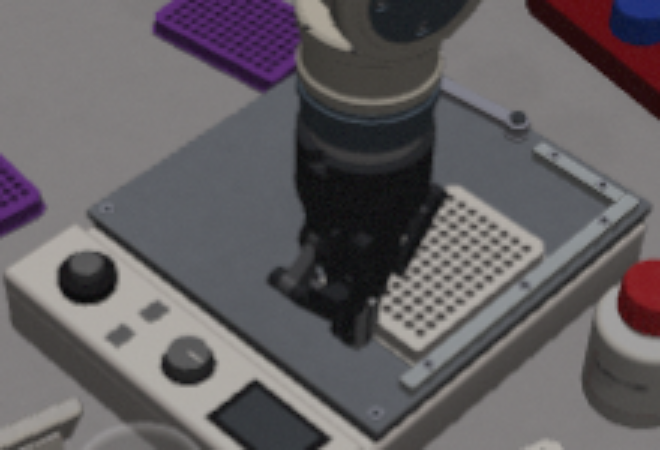

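Picture: the closed fingers are on the plate's right side, and the plate slides along the far fence towards the left fence. Continuing.

Call:
{"method": "play_rows", "body": {"motion": "0 -0.07 0 0 0 0 0; 0 -0.14 0 0 0 0 0; 0 -0.21 0 0 0 0 0; 0 -0.28 0 0 0 0 0; 0 -0.35 0 0 0 0 0; 0 -0.42 0 0 0 0 0; 0 -0.48 0 0 0 0 0; 0 -0.52 0 0 0 0 0; 0 -0.55 0 0 0 0 0; 0 -0.55 0 0 0 0 0"}}

```text
t: 10.55
ee_pos: [0.6559, -0.0023, 0.0742]
tool_rot: [-3.14, -0.071, 0.0]
ft_force: [0.5, -0.2, -0.9]
grip_width: -0.0003
gripper_force: 0.0
```

```bash
python3 - <<'E'
from h import *
st(); f=pl()
E
```

```text
t 10.6 shaker xy [71.1 -1.2] z 74.2 yaw 0.001 tilt 0.000 F [ 0.5 -0.2 -0.9] w -0.3
scene [7.14510e+01 7.65850e+01 7.60080e+01 1.22347e+02 1.00000e-02]
```

Call:
{"method": "play_rows", "body": {"motion": "0 -0.01 0 0 0 0 0; 0 -0.02 0 0 0 0 0; 0 -0.03 0 0 0 0 0; 0 -0.04 0 0 0 0 0; 0 -0.045 0 0 0 0 0; 0 -0.05 0 0 0 0 0; 0 -0.055 0 0 0 0 0; 0 -0.06 0 0 0 0 0; 0 -0.06 0 0 0 0 0; 0 -0.06 0 0 0 0 0"}}

```text
t: 11.6
ee_pos: [0.6557, 0.0032, 0.0743]
tool_rot: [-3.141, -0.07, -0.0]
ft_force: [-0.5, -0.6, -0.8]
grip_width: 0.0001
gripper_force: 0.0
```

```bash
python3 - <<'E'
from h import *
st()
E
```

```text
t 11.6 shaker xy [71.2  4.4] z 74.3 yaw 0.001 tilt 0.000 F [-0.5 -0.6 -0.8] w 0.1
```

Call:
{"method": "play_rows", "body": {"motion": "0 -0.005 0 0 0 0 0; 0 -0.01 0 0 0 0 0; 0 -0.015 0 0 0 0 0; 0 -0.02 0 0 0 0 0; 0 -0.02 0 0 0 0 0; 0 -0.025 0 0 0 0 0; 0 -0.025 0 0 0 0 0; 0 -0.03 0 0 0 0 0; 0 -0.03 0 0 0 0 0; 0 -0.03 0 0 0 0 0"}}

```text
t: 12.6
ee_pos: [0.6555, 0.0062, 0.0743]
tool_rot: [-3.141, -0.07, -0.0]
ft_force: [-0.1, -0.3, 0.5]
grip_width: 0.0
gripper_force: 0.1
```

```bash
python3 - <<'E'
from h import *
st(); pl()
E
```

```text
t 12.6 shaker xy [71.2  7.4] z 74.3 yaw 0.001 tilt 0.000 F [-0.1 -0.3  0.5] w 0.0
scene [7.51160e+01 8.06950e+01 6.90120e+01 1.13919e+02 1.40000e-02]
```

Call:
{"method": "play_rows", "body": {"motion": "0 -0.005 0 0 0 0 0; 0 -0.01 0 0 0 0 0; 0 -0.015 0 0 0 0 0; 0 -0.02 0 0 0 0 0; 0 -0.02 0 0 0 0 0; 0 -0.025 0 0 0 0 0; 0 -0.025 0 0 0 0 0; 0 -0.03 0 0 0 0 0; 0 -0.03 0 0 0 0 0; 0 -0.03 0 0 0 0 0"}}

```text
t: 13.65
ee_pos: [0.6555, 0.008, 0.0744]
tool_rot: [3.139, 0.069, 0.0]
ft_force: [-1.1, -8.5, 0.8]
grip_width: -0.0003
gripper_force: 3.7
```

```bash
python3 - <<'E'
from h import *
st(); f=pl();  b=cv2.resize(f["img"][150:290,290:450,::-1],None,fx=4,fy=4); cv2.imwrite("pics/c5.png",b)
E
```

```text
t 13.7 shaker xy [71.2  9.1] z 74.4 yaw 0.000 tilt 0.002 F [-1.1 -8.5  0.8] w -0.3
scene [7.55890e+01 8.14050e+01 6.80470e+01 1.12512e+02 1.40000e-02]
```

View pics/c5.png

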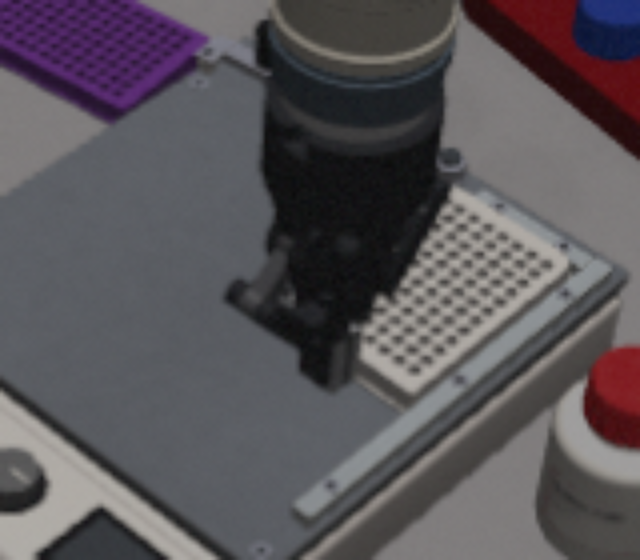

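Picture: the plate is against the left fence (8.5 N measured). A thin gap may remain at the far fence, so next I go round to the near side.

Call:
{"method": "play_rows", "body": {"motion": "0 0.05 0 0 0 0 0; 0 0.15 -0.1 0 0 0 0; 0 0.15 -0.35 0 0 0 0; 0 0.15 -0.6 0 0 0 0; -0.2 -0.05 -0.6 0 0 0 50; -0.4 -0.25 -0.6 0 0 0 50; -0.6 -0.45 -0.6 0 0 0 50; -0.74 -0.65 -0.6 0 0 0 50; -0.74 -0.72 -0.6 0 0 0 50; -0.74 -0.72 -0.6 0 0 0 50"}}

```text
t: 14.7
ee_pos: [0.5786, 0.0784, 0.1352]
tool_rot: [-3.14, -0.072, -0.002]
ft_force: [0.1, -1.1, 0.0]
grip_width: 0.0496
gripper_force: 0.0
```

```bash
python3 - <<'E'
from h import *
st(); pl()
E
```

```text
t 14.7 shaker xy [-2.5 82.8] z 135.2 yaw 0.002 tilt 0.001 F [ 0.1 -1.1  0. ] w 49.6
scene [6.90850e+01 8.12120e+01 8.06930e+01 1.12584e+02 1.00000e-02]
```

Down, then push along +x until force builds against the fence (expected TCP x about 18).

Call:
{"method": "play_rows", "body": {"motion": "0 0 0.2 0 0 0 50; 0 0 0.4 0 0 0 50; 0 0 0.6 0 0 0 50; 0 0 0.625 0 0 0 50; 0.06 0 0.625 0 0 0 50; 0.12 0 0.625 0 0 0 50; 0.16 0 0.625 0 0 0 50; 0.18 0 0.625 0 0 0 50; 0.2 0 0.625 0 0 0 50; 0.2 0 0.625 0 0 0 50"}}

```text
t: 15.75
ee_pos: [0.5985, 0.0788, 0.072]
tool_rot: [3.141, 0.07, 0.001]
ft_force: [-0.4, 0.0, -0.7]
grip_width: 0.0502
gripper_force: 0.0
```

```bash
python3 - <<'E'
from h import *
st(); pl()
E
```

```text
t 15.8 shaker xy [17.3 82.4] z 72.0 yaw 0.001 tilt 0.000 F [-0.4  0.  -0.7] w 50.2
scene [6.92290e+01 8.12190e+01 8.07320e+01 1.12653e+02 1.20000e-02]
```

Call:
{"method": "play_rows", "body": {"motion": "0.005 0 0 0 0 0 50; 0.01 0 0 0 0 0 50; 0.015 0 0 0 0 0 50; 0.02 0 0 0 0 0 50; 0.025 0 0 0 0 0 50; 0.03 0 0 0 0 0 50; 0.03 0 0 0 0 0 50; 0.03 0 0 0 0 0 50; 0.03 0 0 0 0 0 50; 0.03 0 0 0 0 0 50"}}

```text
t: 16.8
ee_pos: [0.599, 0.0788, 0.0717]
tool_rot: [3.141, 0.071, -0.006]
ft_force: [-10.9, -2.2, 6.4]
grip_width: 0.05
gripper_force: 5.6
```

```bash
python3 - <<'E'
from h import *
st(); pl()
E
```

```text
t 16.8 shaker xy [17.9 82.4] z 71.7 yaw 0.001 tilt 0.004 F [-10.9  -2.2   6.4] w 50.0
scene [6.92290e+01 8.12190e+01 8.07320e+01 1.12653e+02 1.20000e-02]
```

The plate is seated against both fences (10.9 N against the far fence at TCP x 17.9). Next is the catch: I retreat, close the fingers, and go round behind the knob.

Call:
{"method": "play_rows", "body": {"motion": "-0.1 0 0 0 0 0 50; -0.2 0 -0.1 0 0 0 50; -0.2 0 -0.35 0 0 0 0; -0.2 0 -0.6 0 0 0 0; -0.4 -0.2 -0.6 0 0 0 0; -0.6 -0.4 -0.6 0 0 0 0; -0.8 -0.6 -0.6 0 0 0 0; -1 -0.8 -0.6 0 0 0 0; -1 -0.88 -0.6 0 0 0 0; -1 -0.88 -0.6 0 0 0 0"}}

```text
t: 17.85
ee_pos: [0.5001, 0.1337, 0.1328]
tool_rot: [-3.116, -0.136, -0.001]
ft_force: [-0.3, -0.2, 0.5]
grip_width: 0.0001
gripper_force: 0.0
```

```bash
python3 - <<'E'
from h import *
st(); f=pl(); g=pl("top")
E
```

```text
t 17.9 shaker xy [-78.5 141.5] z 132.8 yaw 0.043 tilt 0.023 F [-0.3 -0.2  0.5] w 0.1
scene [6.90850e+01 8.12120e+01 8.06930e+01 1.12584e+02 1.00000e-02]
top [7.2144e+01 7.9248e+01 8.0237e+01 1.2388e+02 1.1000e-02]
```

```bash
python3 - <<'E'
from h import *
st(); s=env.state(); print(s["q"],s["qd"],s["tool_rot"])
E
```

```text
t 17.9 shaker xy [-78. 141.] z 132.2 yaw 0.042 tilt 0.022 F [-0.1  0.3 -0.6] w 0.0
[ 0.0849767   0.25249729 -0.24701848  1.07042675  0.02232632  3.14060814] [-5.21948166e-03  1.09484886e-02 -8.94471524e-06  2.18387107e-03
 -1.06068596e-03 -9.83606345e-04] [-3.11636883e+00 -1.34040855e-01  1.31522414e-04]
```

Call:
{"method": "play_rows", "body": {"motion": "0 0 0 0 0 -0.1 0; 0 0 0 0 0 -0.2 0; 0 0 0 0 0 -0.3 0; 0 0 0 0 0 -0.4 0; 0 0 0 0 0 -0.5 0; 0 0 0 0 0 -0.6 0; 0 0 0 0 0 -0.7 0; 0 0 0 0 0 -0.8 0; 0 0 0 0 0 -0.9 0; 0 0 0 0 0 -0.95 0"}}

```text
t: 18.95
ee_pos: [0.5007, 0.1329, 0.1316]
tool_rot: [-2.195, -2.223, -0.022]
ft_force: [-1.3, 0.1, -0.4]
grip_width: -0.0002
gripper_force: 0.0
```

```bash
python3 - <<'E'
from h import *
st(); s=env.state(); print(s["q"]); f=pl()
E
```

```text
t 18.9 shaker xy [-78.  140.7] z 131.6 yaw 1.540 tilt 0.022 F [-1.3  0.1 -0.4] w -0.2
[ 0.08440008  0.25368661 -0.24707105  1.07051039  0.02234376  1.64221348]
scene [6.90850e+01 8.12120e+01 8.06930e+01 1.12584e+02 1.00000e-02]
```

```bash
cat >> h.py <<'E'
def lev(yaw):
    "turn shares for level tool at shaker yaw"
    R=Ro.from_rotvec(env.state()["tool_rot"]); y=yaw+np.load("pose.npy")[2]
    T=Ro.from_matrix([[np.cos(y),np.sin(y),0],[np.sin(y),-np.cos(y),0],[0,0,-1]])
    print("turn",((R.inv()*T).as_rotvec()/(np.pi/2)).round(3))
E
python3 -c "
from h import *
lev(np.pi/2)"
```

```text
turn [-0.001 -0.014 -0.014]
```

Call:
{"method": "play_rows", "body": {"motion": "0.1 -0.1 0 0 -0.014 -0.014 0; 0.3 -0.18 0 0 -0.014 -0.014 0; 0.3 -0.18 0.1 0 -0.014 -0.014 0; 0.3 -0.18 0.2 0 -0.014 -0.014 0; 0.3 -0.18 0.3 0 -0.014 -0.014 0; 0.3 -0.18 0.38 0 -0.014 -0.014 0; 0.3 -0.18 0.41 0 -0.014 -0.014 0; 0.3 -0.18 0.41 0 -0.014 -0.014 0; 0.3 -0.18 0.41 0 -0.014 -0.014 0; 0.3 -0.18 0.41 0 -0.014 -0.014 0"}}

```text
t: 20.0
ee_pos: [0.4819, 0.1641, 0.0919]
tool_rot: [-2.187, -2.253, 0.001]
ft_force: [-0.3, -0.7, -0.4]
grip_width: 0.0
gripper_force: 0.0
```

```bash
python3 - <<'E'
from h import *
st(); f=grab_frame("scene");  b=cv2.resize(f["img"][110:280,290:450,::-1],None,fx=3.5,fy=3.5); cv2.imwrite("pics/c6.png",b)
E
```

```text
t 20.0 shaker xy [-95.5 172.7] z 91.9 yaw 1.557 tilt 0.001 F [-0.3 -0.7 -0.4] w 0.0
```

View pics/c6.png

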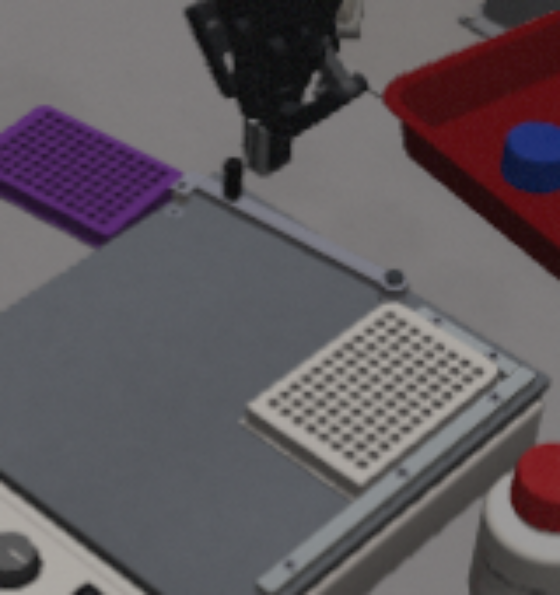

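Picture: the plate sits in the corner. The closed fingers stand outside the knob, which is at crop (232,178). I'll swing the knob, first along -y.

Call:
{"method": "play_rows", "body": {"motion": "-0.1 0 0 0 0 0 0; -0.18 0.01 0 0 0 0 0; -0.26 0.03 0 0 0 0 0; -0.34 0.05 0 0 0 0 0; -0.42 0.08 0 0 0 0 0; -0.5 0.12 0 0 0 0 0; -0.58 0.16 0 0 0 0 0; -0.65 0.2 0 0 0 0 0; -0.72 0.26 0 0 0 0 0; -0.78 0.32 0 0 0 0 0"}}

```text
t: 21.05
ee_pos: [0.5163, 0.0865, 0.0914]
tool_rot: [-2.187, -2.253, 0.002]
ft_force: [-0.0, 0.4, -0.5]
grip_width: 0.0005
gripper_force: 0.3
```

```bash
python3 - <<'E'
from h import *
st(); f=pl();  b=cv2.resize(f["img"][110:280,290:450,::-1],None,fx=3.5,fy=3.5); cv2.imwrite("pics/c7.png",b)
E
```

```text
t 21.1 shaker xy [-64.4  93.6] z 91.4 yaw 1.557 tilt 0.002 F [-0.   0.4 -0.5] w 0.5
scene [6.91360e+01 8.12150e+01 8.06860e+01 1.12614e+02 1.10000e-02]
```

View pics/c7.png

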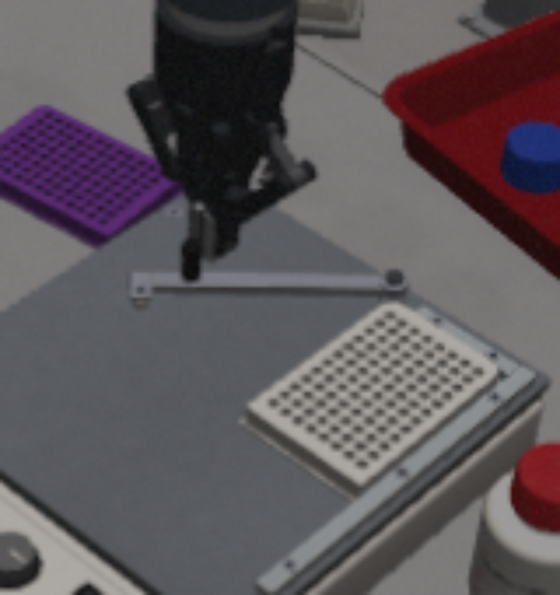

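Picture: the catch has swung to about 0.8 rad, with the knob at (190,258). Next I step round and push the knob along +x.

Call:
{"method": "play_rows", "body": {"motion": "0.02 -0.12 0 0 0 0 0; 0.02 -0.24 0 0 0 0 0; -0.1 -0.24 0 0 0 0 0; -0.2 -0.22 0 0 0 0 0; -0.25 -0.12 0 0 0 0 0; -0.28 -0.03 0 0 0 0 0; -0.34 0.06 0 0 0 0 0; -0.4 0.16 0 0 0 0 0; -0.45 0.26 0 0 0 0 0; -0.49 0.36 0 0 0 0 0"}}

```text
t: 22.1
ee_pos: [0.5544, 0.0388, 0.0911]
tool_rot: [-2.187, -2.253, 0.001]
ft_force: [-0.0, -0.0, 0.4]
grip_width: -0.0001
gripper_force: 0.3
```

```bash
python3 - <<'E'
from h import *
st(); pl()
E
```

```text
t 22.1 shaker xy [-28.4  44.4] z 91.1 yaw 1.557 tilt 0.002 F [-0.  -0.   0.4] w -0.1
scene [6.91360e+01 8.12150e+01 8.06860e+01 1.12614e+02 1.10000e-02]
```

Call:
{"method": "play_rows", "body": {"motion": "-0.01 0.06 0 0 0 0 0; -0.02 0.12 0 0 0 0 0; -0.03 0.18 0 0 0 0 0; -0.04 0.23 0 0 0 0 0; -0.045 0.28 0 0 0 0 0; -0.045 0.31 0 0 0 0 0; -0.045 0.33 0 0 0 0 0; -0.045 0.34 0 0 0 0 0; -0.045 0.35 0 0 0 0 0; -0.045 0.36 0 0 0 0 0"}}

```text
t: 23.15
ee_pos: [0.5843, 0.0357, 0.0908]
tool_rot: [-2.182, -2.248, 0.013]
ft_force: [-27.6, -2.7, 14.1]
grip_width: -0.0002
gripper_force: 13.5
```

```bash
python3 - <<'E'
from h import *
st(); pl()
E
```

```text
t 23.1 shaker xy [ 1.3 40. ] z 90.8 yaw 1.557 tilt 0.012 F [-27.6  -2.7  14.1] w -0.2
scene [6.91680e+01 8.12130e+01 8.06280e+01 1.12584e+02 1.00000e-02]
```

Call:
{"method": "play_rows", "body": {"motion": "0 -0.1 0 0 0 0 0; 0 -0.25 -0.1 0 0 0 0; 0 -0.35 -0.3 0 0 0 0; 0 -0.5 -0.6 0 0 0 0; 0 -0.7 -0.6 0 0 0 0; 0 -0.8 -0.6 0 0 0 0; 0 -0.8 -0.6 0 0 0 0; 0 -0.8 -0.6 0 0 0 0; 0 -0.8 -0.6 0 0 0 0; 0 -0.8 -0.6 0 0 0 0"}}

```text
t: 24.2
ee_pos: [0.5101, 0.0333, 0.1509]
tool_rot: [-2.187, -2.253, 0.002]
ft_force: [0.4, -0.8, -0.3]
grip_width: -0.0
gripper_force: 0.0
```

```bash
python3 - <<'E'
from h import *
st(); f=pl(); p=np.load("pose.npy")
# expected knob / pivot / plate pixels if home & closed
for n,q,z in(("knobtop",(22,39.5),.109),("pivot",(22,157.5),.083),("pl NR",(29.25,17.1),.0844),("pl FR",(114.75,17.1),.0844),("pl NL",(29.25,144.9),.0844),("ff R",(115,-65),.08)):
    u=proj(f,np.c_[S(p,np.array([q])/1000),[[z]]])[0]; print(n,u.round(1),((u-[290,150])*4).round(0))
b=cv2.resize(f["img"][150:290,290:450,::-1],None,fx=4,fy=4); cv2.imwrite("pics/c8.png",b)
E
```

```text
t 24.2 shaker xy [-73.   40.8] z 150.9 yaw 1.557 tilt 0.003 F [ 0.4 -0.8 -0.3] w -0.0
scene [6.91680e+01 8.12130e+01 8.06280e+01 1.12584e+02 1.00000e-02]
knobtop [363.3 210.5] [293. 242.]
pivot [402.1 191.5] [448. 166.]
pl NR [357.3 227.5] [269. 310.]
pl FR [391.5 251.6] [406. 407.]
pl NL [400.9 195.7] [443. 183.]
ff R [360.9 277.6] [283. 510.]
```

View pics/c8.png

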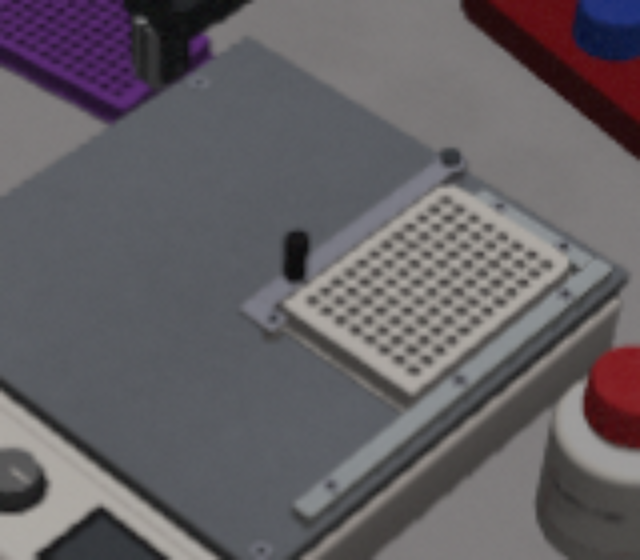

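Picture: the catch bar lies along the plate's near side. The knob at (296,236) and pivot at (452,158) match the closed prediction, up to one common offset. Next I locate the key in both views.

```bash
python3 - <<'E'
from h import *
p=np.load("pose.npy"); L=[]
for n,(u,v),r in(("top",(376,259),14),("scene",(259,242),15)):
    f=grab_frame(n); im=cv2.cvtColor(cv2.imread(f"pics/{n}0.png"),cv2.COLOR_BGR2GRAY)
    c=im[v-r:v+r,u-r:u+r]; print(c[::2,::2])
    b=(c<75).astype(np.uint8); cc=max(cv2.findContours(b,cv2.RETR_EXTERNAL,cv2.CHAIN_APPROX_NONE)[0],key=cv2.contourArea)
    h=np.zeros_like(c); cv2.drawContours(h,[cc],-1,1,-1); h=cv2.erode(h,np.ones((3,3)))
    g=(h>0)&(c>=75); yx=np.argwhere(g).mean(0); q=np.array([u-r+yx[1],v-r+yx[0]]); print(n,q,g.sum(),cv2.boundingRect(cc))
    a,e=ray(f,[q,q],0.0)[0],ray(f,[q,q],.2)[0]; L.append((a,e-a))
(a,d),(b,e)=L
s=np.linalg.lstsq(np.c_[d,-e],b-a,rcond=None)[0]; A=a+d*s[0];B=b+e*s[1]
print(A,B,inv(p,(A+B)/2)*1000)
E
```

```text
[[165 170 170 170 168 169 171 170 171 171 172 170 170 152]
 [164 169 170 169 170 170 171 170 170 171 170 170 169 153]
 [164 172 171 170 171 168 168 167 168 168 171 170 170 157]
 [161 171 170 172 166 127  97  88  92 139 166 170 169 159]
 [158 171 171 166 115  45  37  54  46  48 116 165 169 161]
 [158 170 170 133  45  48  88  93  89  59  42 145 170 165]
 [154 171 166  87  42  75 104 105 100  87  41 102 169 165]
 [152 171 164  77  41  88 113 111 105  93  41  83 166 165]
 [151 169 162  82  38  65 109 109 103  79  39  99 169 166]
 [154 169 169 119  46  39  64  81  68  46  43 137 170 168]
 [151 168 170 159  92  48  35  35  35  47 109 166 170 168]
 [150 168 171 171 161 122  76  76  91 137 166 170 170 169]
 [147 168 170 170 171 169 161 162 165 171 171 171 170 171]
 [145 169 173 168 169 169 168 169 169 170 171 170 169 169]]
top [376.20588235 258.63235294] 68 (6, 7, 16, 16)
[[123 121 121 140 167 168 166 151 165 156  86  38  78  93  93]
 [122 127 157 167 167 168 167 167 160 157 167 106  34  61  91]
 [142 166 166 167 167 167 166 166 166 163 156 167 147  50  47]
 [166 168 166 166 167 162 154 130 
[... 616 characters left out ...]
8 169 168 167 165 168 167 167 168 168 168]
 [ 64  69 116 146 166 167 167 168 168 168 168 167 168 167 167]]
scene [nan nan] 0 (6, 7, 19, 17)
 ** On entry to DLASCL parameter number  4 had an illegal value
 ** On entry to DLASCL parameter number  4 had an illegal value
 ** On entry to DLASCL parameter number  4 had an illegal value
 ** On entry to DLASCL parameter number  4 had an illegal value
 ** On entry to DLASCL parameter number  5 had an illegal value
 ** On entry to DLASCL parameter number  4 had an illegal value<stdin>:8: RuntimeWarning: Mean of empty slice.
  ret = um.true_divide(
Traceback (most recent call last):
numpy.linalg.LinAlgError: SVD did not converge in Linear Least Squares
```

```bash
python3 - <<'E'
from h import *
p=np.load("pose.npy"); L=[]
for n,q in(("top",(376.2,258.8)),("scene",(258.5,237.7))):
    f=grab_frame(n); a,e=ray(f,[q],0.0)[0],ray(f,[q],.2)[0]; L.append((a,e-a))
(a,d),(b,e)=L
s=np.linalg.lstsq(np.c_[d,-e],b-a,rcond=None)[0]; A=a+d*s[0];B=b+e*s[1]
print(A,B,inv(p,(A+B)/2)*1000)
E
```

```text
[ 0.51255344 -0.14635791  0.08916941] [ 0.51379705 -0.14452046  0.08914444] [[ -77.68663847 -137.91060178]]
```

Call:
{"method": "play_rows", "body": {"motion": "-0.1 0 0 0 0 0 0; -0.3 0 0 0 0 0 0; -0.5 -0.02 0 0 0 0 0; -0.7 -0.02 0 0 0 0 0; -0.9 -0.04 0 0 0 0 0; -1 -0.04 0 0 0 0 0; -1 -0.04 0 0 0 0 0; -1 -0.04 0 0 0 0 0; -1 -0.04 0 0 0 0 0; -1 -0.04 0 0 0 0 0"}}

```text
t: 25.45
ee_pos: [0.5086, -0.066, 0.1514]
tool_rot: [-2.186, -2.254, 0.001]
ft_force: [-0.2, 0.8, -0.7]
grip_width: 0.0001
gripper_force: 0.0
```

Call:
{"method": "play_rows", "body": {"motion": "-0.1 0 0 0 0 0 0; -0.3 0 0 0 0 0 0; -0.5 0 0 0 0 0 0; -0.65 0 0 0 0 0 0; -0.78 0 0 0 0 0 0; -0.8 0 0 0 0 0 0; -0.8 0 0.1 0 0 0 0; -0.8 0 0.25 0 0 0 0; -0.8 0 0.35 0 0 0 0; -0.8 0 0.4 0 0 0 0"}}

```text
t: 26.45
ee_pos: [0.5103, -0.1459, 0.11]
tool_rot: [-2.185, -2.252, 0.002]
ft_force: [-0.2, -0.5, 0.7]
grip_width: -0.0001
gripper_force: 0.0
```

```bash
python3 - <<'E'
from h import *
st(); lev(np.pi/2); f=pl(); g=pl("top"); a=cv2.resize(g["img"][155:290,225:405,::-1],None,fx=2.2,fy=2.2); b=cv2.resize(f["img"][180:315,215:395,::-1],None,fx=2.2,fy=2.2); cv2.imwrite("pics/c9.png",np.hstack([a,b]))
E
```

```text
t 26.4 shaker xy [ -80.6 -138.2] z 110.0 yaw 1.558 tilt 0.004 F [-0.2 -0.5  0.7] w -0.1
turn [-0.002 -0.001 -0.008]
scene [6.92100e+01 8.12130e+01 8.08880e+01 1.12584e+02 1.00000e-02]
top [6.7249e+01 7.8905e+01 9.1312e+01 1.2502e+02 3.3000e-02]
```

View pics/c9.png

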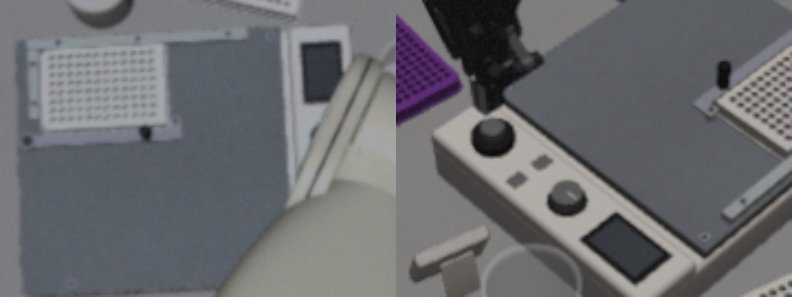

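Picture: in the top half the plate is tight in the corner at both fences with the catch bar along its near side. In the scene half the fingertips at (487,105) are above the key at (492,135). Shifting 3 mm and going down slowly.

Call:
{"method": "play_rows", "body": {"motion": "0 0.03 0 0 0 0 0; 0 0.03 0.06 0 0 0 0; 0 0.03 0.12 0 0 0 0; 0 0.03 0.16 0 0 0 0; 0 0.03 0.18 0 0 0 0; 0 0.03 0.2 0 0 0 0; 0 0.03 0.22 0 0 0 0; 0 0.03 0.23 0 0 0 0; 0 0.03 0.24 0 0 0 0; 0 0.03 0.24 0 0 0 0"}}

```text
t: 27.55
ee_pos: [0.5138, -0.1466, 0.0873]
tool_rot: [-2.187, -2.253, 0.002]
ft_force: [0.3, 1.0, 0.2]
grip_width: 0.0003
gripper_force: 0.0
```

```bash
python3 - <<'E'
from h import *
st(); f=grab_frame("scene"); p=np.load("pose.npy"); s=env.state()
print(proj(f,[s["ee_pos"]]))
E
```

```text
t 27.6 shaker xy [ -77.1 -139.1] z 87.3 yaw 1.557 tilt 0.002 F [0.3 1.  0.2] w 0.3
[[257.69757175 238.9166676 ]]
```

Descending in 1 mm steps and watching the force.

Call:
{"method": "play_rows", "body": {"motion": "0 0 0.01 0 0 0 0; 0 0 0.02 0 0 0 0; 0 0 0.03 0 0 0 0; 0 0 0.04 0 0 0 0; 0 0 0.05 0 0 0 0; 0 0 0.05 0 0 0 0; 0 0 0.05 0 0 0 0; 0 0 0.05 0 0 0 0; 0 0 0.05 0 0 0 0; 0 0 0.05 0 0 0 0"}}

```text
t: 28.6
ee_pos: [0.5139, -0.1466, 0.0824]
tool_rot: [-2.187, -2.253, 0.002]
ft_force: [0.3, -0.7, 4.5]
grip_width: 0.0001
gripper_force: 1.8
```

Call:
{"method": "play_rows", "body": {"motion": "0 0 0.01 0 0 0 0; 0 0 0.02 0 0 0 0; 0 0 0.03 0 0 0 0; 0 0 0.04 0 0 0 0; 0 0 0.04 0 0 0 0; 0 0 0.04 0 0 0 0; 0 0 0.04 0 0 0 0; 0 0 0.04 0 0 0 0; 0 0 0.04 0 0 0 0; 0 0 0.04 0 0 0 0"}}

```text
t: 29.6
ee_pos: [0.5142, -0.1467, 0.0814]
tool_rot: [2.187, 2.253, -0.0]
ft_force: [-9.1, 4.1, 35.5]
grip_width: 0.0
gripper_force: 17.9
```

The force jumped from 4.5 N to 35 N within 1 mm, so the key is on its bottom stop. Releasing straight up.

Call:
{"method": "play_rows", "body": {"motion": "0 0 -0.05 0 0 0 0; 0 0 -0.15 0 0 0 0; 0 0 -0.35 0 0 0 0; 0 0 -0.55 0 0 0 0; 0 0 -0.75 0 0 0 0; 0 -0.2 -0.8 0 0 0 0; 0 -0.4 -0.8 0 0 0 0; 0 -0.6 -0.8 0 0 0 0; 0 -0.8 -0.8 0 0 0 0; 0 -0.8 -0.8 0 0 0 0"}}

```text
t: 30.6
ee_pos: [0.432, -0.1486, 0.1585]
tool_rot: [-2.187, -2.251, 0.003]
ft_force: [0.1, 1.6, -0.1]
grip_width: -0.0002
gripper_force: 0.0
```

```bash
python3 - <<'E'
from h import *
st(); f=pl(); g=pl("top"); p=np.load("pose.npy")
im=cv2.cvtColor(g["img"],cv2.COLOR_RGB2GRAY).astype(np.float32)
def e(a,b,z):
    u,v=proj(g,np.c_[S(p,np.array([a,b])/1000),[[z],[z]]]); return (inv(p,ray(g,[edge(im,u,v)],z))*1000).round(1)[0]
# plate near edge (white -> steel bar) and right edge, knob by darkness
print("right",[e((x,30),(x,2),.0844)[1] for x in(50,70,90)],"far gap edges",[e((125,y),(103,y),.0844)[0] for y in(40,80,120)])
m=(im<70); u=proj(g,np.c_[S(p,[[.022,.0395]]),[[.109]]])[0].astype(int); w=m[u[1]-10:u[1]+11,u[0]-10:u[0]+11]; q=np.argwhere(w).mean(0)[::-1]+u-10
print("knob",inv(p,ray(g,[q],.1))*1000)
b=cv2.resize(f["img"][160:300,225:435,::-1],None,fx=3.5,fy=3.5); cv2.imwrite("pics/c10.png",b)
E
```

```text
t 30.6 shaker xy [-158.9 -137.5] z 158.5 yaw 1.556 tilt 0.004 F [ 0.1  1.6 -0.1] w -0.2
scene [6.91320e+01 8.12030e+01 8.05580e+01 1.12588e+02 1.00000e-02]
top [6.7330e+01 7.8907e+01 9.1150e+01 1.2502e+02 3.3000e-02]
right [np.float64(16.9), np.float64(18.5), np.float64(17.7)] far gap edges [np.float64(107.7), np.float64(107.2), np.float64(106.9)]
knob [[20.43926256 38.03007572]]
```

View pics/c10.png

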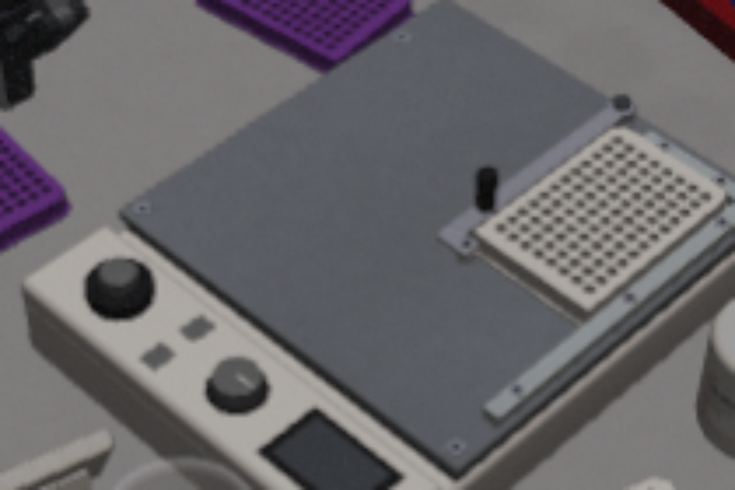

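Picture: the plate is in the corner, the catch is closed and the key is up. The plate's right edge measures 17.7 mm against 17.1 mm for home. The arm is clear, so I'm handing in.

```bash
python3 -c "
from plant import job
print(job.hand_in())"
```

```text
the job is handed in; nothing more can be done
None
```

I pushed the plate home against both fences, closed the catch, and then pressed and released the start key. The job is handed in at about 31 s; my last checks agreed with this, but the hand-in gave no verdict.

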